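# Load the green-dot housing into the guarded test station

## Robot

A 6-joint arm with a two-finger parallel gripper is mounted at the origin on the work surface. World frame = base frame: x ahead of the robot, y to its left, z up, the work surface at z = 0. Lengths are in m, angles in rad, forces in N, time in s.
With the tool pointing down it reaches from about 0.3 to 0.775 m from the base axis. Payload 14.6 kg.
Tool frame: the origin (TCP) lies at the very end of the fingers, on their centre line; the grasp point (between the pads) lies 19 mm behind it; z points along the fingers, y is the direction in which the jaws open and shut (so a half turn about z gives the same grasp; the last joint's range is limited). The gripper opens to 94 mm and grips with 3 to 60 N. Pads are 16 mm wide; open, the fingers measure 119 mm over their backs; the gripper's body (75 mm by 177 mm) begins 78 mm behind the grasp point.
Start: joints at [-1.178, 0.3, 1.521, -0, 1.321, -0.067], TCP at [0.244, -0.493, 0.205] pointing down, gripper open.
Joint ranges: [-3.03, 3.03], [-0.79, 2.21], [0.23, 2.52], [-1.04, 4.18], [0, 3.07], [-2.55, 2.55]. Speed limits (rad/s): [2.22, 2.22, 2.57, 3.14, 3.14, 3.14].

## Interface

Orientations are given as [roll, pitch, yaw] about the fixed x, y, z axes, in that order (R = Rz(yaw) Ry(pitch) Rx(roll)).
In Python, from station import ctrl, eyes gives the robot as it stands.
- The arm moves only by the tool jog_arm, never from a script. Its argument "moves" is a list of rows, each a list of 3 entries, a list of its own where there are three numbers: the shift along the world's x, y, z in mm, then the turn, a rotation vector about the world's x, y, z in units of 5 degrees (1.0 is 5 degrees), then the finger opening in mm, from 0 to 94. In form: [[[tx, ty, tz], [wx, wy, wz], jaw], ...]. A call has 1 to 5 rows; each row is the pose to reach, as a shift and turn from the pose commanded when the call began; what a row does not reach only later rows make up. A row lasts 1/12 s, in which the tool goes at most 41.7 mm and 7.16 degrees, less where a joint would pass 70% of its speed; a pose out of reach is approached as far as the arm can. A call with a gripper value outside its range is refused whole. The fingers move at their own pace and stop on an object; "squeeze" is the grip in N (left out, the last holds). Time passes only in rows, so rows that repeat a pose let the fingers close. It gives the time, the measured TCP pose, the force and the opening at its end, in the units of the state.
- ctrl.get_obs(): the state, without advancing time (a new reading comes with each control period).
- eyes.camera(name): name is "side" or "top"; returns a dict with "frame" (420x560x3 uint8, red, green, blue), "vertical_fov" (degrees; the focal length in pixels is half the picture's height over the tangent of half this angle, whatever the lens; pixels are square), "cx", "cy" (the principal point, pixels), "k1" (the pictures are not rectified: a ray, as slopes to the right and down, at radius r is drawn at 1 + k1 r^2 times it, then the intrinsics apply), "eye" and "attitude" of the camera in the world. Camera axes: x right, y down, z forward; pixel columns grow to the right and rows downward; lengths in m; the calibration is good to about 2 mm. A picture is of the moment at which its call begins. There is no depth.
- ctrl.hand_in(): hands the job in, once; it reports no verdict.
The state is a dict: "time_s": time; "qpos": joint angles; "joint_vel": joint speeds; "tau": joint torques, N m; "ee_pos": TCP position; "eef_rot": TCP orientation; "force": force on the tool from outside, world axes, zero at the start; "moment": the same for the moment, N m; "grip_width": finger opening in m.
Only numpy, scipy, OpenCV 4.12 (cv2) and the standard library are available. Lean on these libraries where they do the work, as an engineer would, in place of code of your own. Each camera call takes 0.05 s, during which the arm holds its last target.

## Task

Load the housing with the green dot into the test station: swing the clear guard right up out of the way, then slide that housing along the bench, without lifting it, into the channel between the two rails until the white stripe across it lines up with the white marks on the rails. Then lower the guard gently, without slamming it, until it is fully closed. Leave the pink-dot housing, the sticker roll, the bottle and the brush where they are.

Things in the scene. Friction and masses are not known exactly. Their poses are not given: they have to be found in the camera images.
- station: fixed. Origin: bench level, middle of the channel; y along it, x away from robot, z up. Slippery grey rails 12 mm high, 10 thick, along y at x = +-56 mm (103 mm clear, y = -70..70), flaring to 150 mm clear at y = +-125: open both ends. Floor flush with bench. White mark on each rail at y = 0. Grey wall x = 105..115, 44 mm high; control box behind it to x = 180, y = +-90, 40 high
- guard (a joint): angle of the clear, yellow-framed guard, rad: 0 closed (stop), grows as it swings up and away from the robot, 1.57 upright, 2.0 stop. Friction hinge (0.45 N m): it stays where left; moving it takes about 5 N at the bar. 0.35 kg, 140 mm wide, 185 mm hinge to front; skirts hang 36 mm below its panel, side skirts inside at y = +-66 mm: a housing off centre stops it closing. Starts at 0 to 0.35
- guard_bar (a point): middle of the guard's handle: black round bar, 12 mm thick, 110 mm long, parallel to the station's y, on a post at each end, on the guard's outer face. 160 mm from the hinge axis along the panel and 50 mm out from the panel's mid-plane (40 mm free under it). Closed: x = -50, z = 102 mm in the station's frame; guard upright: x = 160, z = 212 mm (behind the panel)
- guard_hinge (a point): middle of the guard's hinge axis, which is parallel to the station's y: x = 110, y = 0, z = 52 mm in the station's frame
- green_housing: the housing to load: black block 96 mm (x) by 110 mm (y), 28 mm high, with a cream pad 50 x 70 mm on top (total height 36 mm), a green dot of 34 mm on the pad and a white stripe along its x at mid-length. Loose, about 0.25 kg (varies), flat on the bench beside one end of the channel, left or right, y within 0.2 rad of the channel. Origin: centre of its underside
- pink_housing: the same housing with a pink dot, lying beside the other end of the channel; not to be moved. Same origin and axes
- dot_roll: yellow sticker roll lying flat in front of the station, 72 mm diameter, 22 mm high; origin at the centre of its underside; bystander
- bottle: bottle, 56 mm diameter, 130 mm high, standing beyond the housing on the left; origin at the centre of its underside; bystander
- brush: hand brush lying beyond the housing on the right; origin under its middle; bystander
Things that resemble listed ones, but are neither listed nor needed, are in the scene too. Leave any blue or red look-alike of the green_housing alone.

How it is judged:
By the outcome, as a careful person would: the job done as asked, in the order asked, and still so for the second after the job is handed in, with the robot touching nothing.
It also fails if it takes over 72 s, if anything falls off the work surface, if the arm or the gripper's body presses on something with over 40 N, if the wrist force passes 120 N, or if a joint passes its speed limit or range.

## Working session

There is one attempt and no reset: what is moved stays moved. The work goes in short steps, Python scripts to look and compute and a tool call to move; the robot and the scene stay as the last step left them, time stands still between calls to the robot, and variables do not carry over. Pictures are saved under pics/ and viewed, and the job is handed in when it is done.

Besides the shell and the picture viewer there is one more tool, called as name(argument=value, ...) on one line, values as JSON. jog_arm: Moves the arm, as the interface text tells. Its arguments: {"type":"object","properties":{"moves":{"type":"array","items":{"type":"array"}},"squeeze":{"type":"number"}},"required":["moves"]}

```bash
ls; mkdir -p pics; python3 - <<'E'
from station import ctrl, eyes
import cv2
for n in("side","top"):
    c=eyes.camera(n); cv2.imwrite(f"pics/{n}0.png",c["frame"][:,:,::-1])
    print({k:v for k,v in c.items() if k!="frame"})
print(ctrl.get_obs())
E
```

```text
pics
{'vertical_fov': 46.89288302244409, 'cx': 283.160261520481, 'cy': 212.62540807369035, 'k1': -0.17559251906165285, 'eye': array([0.4423162 , 0.61417827, 0.91436324]), 'attitude': array([-2.42189543e+00, -2.48189181e-03, -2.99982034e+00])}
{'vertical_fov': 51.157824588885745, 'cx': 280.4566264694093, 'cy': 210.82303301512093, 'k1': -0.011958840471195427, 'eye': array([ 0.40525193, -0.10674489,  1.11730678]), 'attitude': array([-3.00082249, -0.0306798 , -1.59437087])}
{'time_s': 0.1, 'qpos': array([-1.17758841e+00,  3.00384954e-01,  1.52146323e+00, -1.15100322e-05,
        1.32066584e+00, -6.65831295e-02]), 'joint_vel': array([-0.00053327, -0.00169569, -0.00170702,  0.00011559,  0.00027775,
       -0.0007233 ]), 'tau': array([ 3.67747216e-04, -5.32645082e+01, -3.53284049e+01,  7.08567468e-02,
        2.35141878e-02, -3.51619030e-05]), 'ee_pos': array([ 0.24399343, -0.49269031,  0.20498343]), 'eef_rot': array([-3.14067258e+00, -5.01781058e-05,  4.59793880e-01]), 'force': array([0.09237474, 0.85672065, 0.03236594]), 'moment': array([ 0.01155852, -0.02368263,  0.00753787]), 'grip_width': 0.09341685335766621}
```

View pics/side0.png

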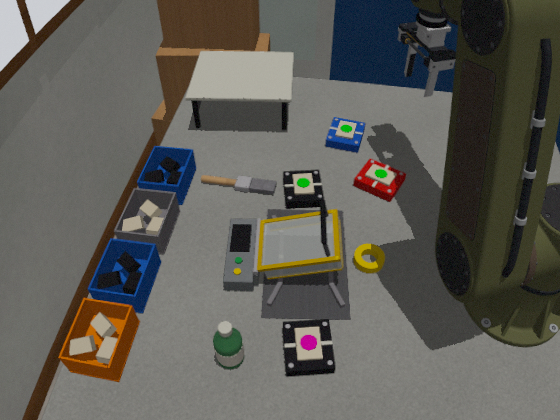

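View pics/top0.png

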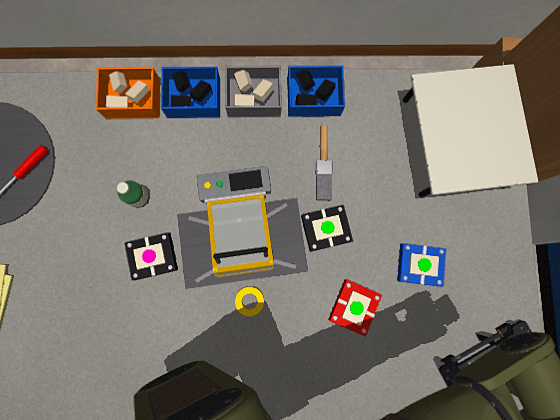

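The top view has the green-dot black housing at about (327,228), right of the station. The pink one is at (149,256), the roll at (249,301), and the guard bar runs (217,259)–(268,252). The blue and red look-alikes sit at (424,264) and (357,308). Next step is zoomed crops.

```bash
cat > h.py <<'E'
import numpy as np, cv2
from scipy.spatial.transform import Rotation as Rn
from station import ctrl, eyes
def K(c):
    f=210/np.tan(np.radians(c["vertical_fov"])/2)
    return np.array([[f,0,c["cx"]],[0,f,c["cy"]],[0,0,1]])
def ray(c,uv):
    # picture drawn at (1+k1 r^2) times ideal
    p=cv2.undistortPointsIter(np.array([[uv]],float),K(c),np.array([c["k1"],0,0,0.]),None,None,(3,50,1e-10))[0,0]
    R=Rn.from_euler("xyz",c["attitude"]).as_matrix()
    return c["eye"],R@np.array([p[0],p[1],1])
def onz(c,uv,z):
    e,d=ray(c,uv); return e+d*(z-e[2])/d[2]
def two(c1,u1,c2,u2):
    e1,d1=ray(c1,u1);e2,d2=ray(c2,u2)
    s=np.linalg.lstsq(np.c_[d1,-d2],e2-e1,rcond=None)[0]
    a=e1+d1*s[0];b=e2+d2*s[1]; return (a+b)/2,np.linalg.norm(a-b)
def proj(c,P):
    R=Rn.from_euler("xyz",c["attitude"]).as_matrix()
    q=R.T@(np.array(P,float)-c["eye"]); p=q[:2]/q[2]; p=p*(1+c["k1"]*p@p)
    k=K(c); return np.array([k[0,0]*p[0]+k[0,2],k[1,1]*p[1]+k[1,2]])
def crop(c,name,x0,y0,x1,y1,s):
    im=cv2.resize(np.ascontiguousarray(c["frame"][y0:y1,x0:x1,::-1]),None,fx=s,fy=s,interpolation=cv2.INTER_CUBIC)
    for x in range((x0+19)//20*20,x1,20):
        cv2.putText(im,str(x),(int((x-x0+.5)*s),10),0,.35,(0,0,255),1);cv2.line(im,(int((x-x0+.5)*s),12),(int((x-x0+.5)*s),18),(0,0,255),1)
    for y in range((y0+19)//20*20,y1,20):
        cv2.putText(im,str(y),(0,int((y-y0+.5)*s)),0,.35,(0,0,255),1)
    cv2.imwrite(f"pics/{name}.png",im)
def blob(c,col,box=None):
    h=cv2.cvtColor(c["frame"],cv2.COLOR_RGB2HSV)
    lo,hi={"green":((50,180,120),(70,255,255)),"pink":((140,150,120),(170,255,255)),"yellow":((24,150,120),(33,255,255))}[col]
    m=cv2.inRange(h,lo,hi)
    n,l,st,ce=cv2.connectedComponentsWithStats(m)
    return [(ce[i].round(2),st[i,4]) for i in range(1,n) if st[i,4]>15]
E
python3 - <<'E'
from h import *
import pickle
S=eyes.camera("side");T=eyes.camera("top");pickle.dump((S,T),open("st0.pkl","wb"))
crop(T,"tc0",170,155,360,295,4); crop(S,"sc0",210,160,370,330,3.5)
for col in("green","pink","yellow"): print(col,blob(S,col),blob(T,col))
E
```

```text
green [(array([345.98, 127.9 ]), np.int32(61)), (array([380.58, 173.28]), np.int32(76)), (array([302.76, 182.45]), np.int32(82)), (array([237.65, 258.94]), np.int32(17))] [(array([219.18, 183.59]), np.int32(17)), (array([327.22, 227.07]), np.int32(133)), (array([424.13, 264.5 ]), np.int32(135)), (array([356.28, 307.92]), np.int32(146))]
pink [(array([308.39, 342.  ]), np.int32(194))] [(array([148.45, 255.74]), np.int32(144))]
yellow [(array([300.63, 241.45]), np.int32(889)), (array([363.82, 257.02]), np.int32(280)), (array([236.77, 270.85]), np.int32(39))] [(array([206.84, 184.77]), np.int32(31)), (array([248.84, 300.82]), np.int32(440))]
```

View pics/tc0.png

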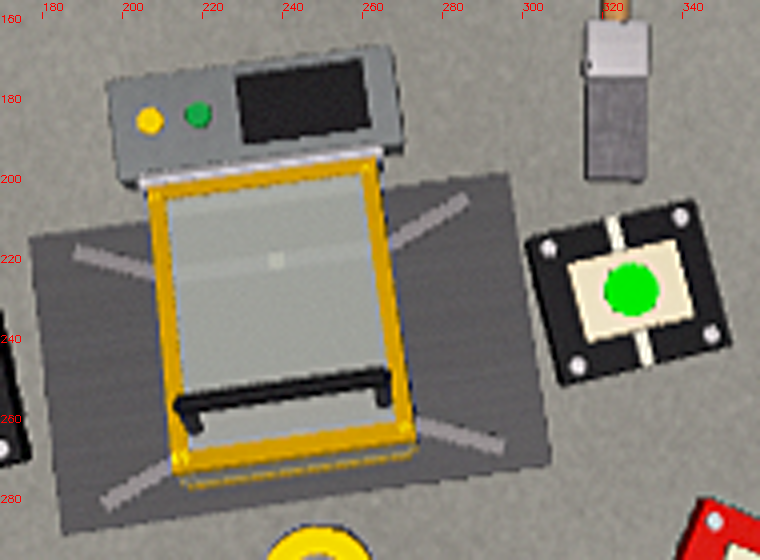

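View pics/sc0.png

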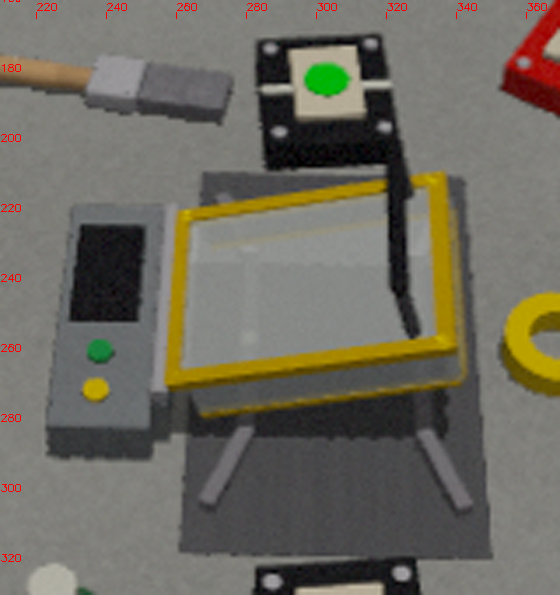

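```bash
cat > a.py <<'E'
from h import *
import pickle
S,T=pickle.load(open("st0.pkl","rb"))
t=lambda x,y:(x/4+170-.5,y/4+155-.5)
s=lambda x,y:(x/3.5+210-.5,y/3.5+160-.5)
r=lambda a:(np.array(a)*1000).round(1)
mat=[onz(T,t(*p),0) for p in((30,235),(508,173),(551,463),(63,535))]
print("mat",r(mat),r(np.mean(mat,0)))
mat2=[onz(S,s(*p),0) for p in((203,172),(465,177),(491,557),(180,551))]
print("mat side",r(mat2))
tips=[onz(T,t(*p),.012) for p in((75,250),(465,200),(502,447),(105,503))]
print("tips",r(tips),r(np.mean(tips,0)))
for p,q in zip(((75,250),(105,503)),((207,500),(463,505))): print("tip two",r(two(T,t(*p),S,s(*q))[0]),two(T,t(*p),S,s(*q))[1])
box=[onz(T,t(*p),.04) for p in((107,82),(390,45),(402,147),(122,184))]
print("box",r(box))
for nm,p,q in (("barL",(178,403),(400,290)),("barR",(388,374),(393,155)),("frameFL",(180,458),(450,350)),("frameFR",(410,432),(440,178)),("frameBL",(152,195),(172,382)),("frameBR",(376,162),(182,215))):
    a,e=two(T,t(*p),S,s(*q));print(nm,r(a),r(e))
print("box diag", )
# housings
for col,uT,uS in(("green",(327.22,227.07),(302.76,182.45)),("pink",(148.45,255.74),(308.39,342.0))):
    a,e=two(T,uT,S,uS);print(col,r(a),r(e),r(onz(T,uT,.036)),r(onz(S,uS,.036)))
gc=[onz(T,t(*p),.028) for p in((526,238),(693,202),(731,346),(562,385))]
print("gcorn",r(gc),r(np.mean(gc,0)))
scr=[onz(T,t(*p),.028) for p in((548,249),(681,217),(711,334),(578,367))]
print("screws",r(scr),r(np.mean(scr,0)))
st=[onz(T,t(*p),.028) for p in((612,217),(647,364))];print("stripe",r(st))
print("roll",r(onz(T,(248.8,300.8),.022)))
E
python3 a.py
```

```text
mat [[ 561.6  119.7    0. ]
 [ 596.2 -187.1    0. ]
 [ 409.7 -209.     0. ]
 [ 372.2   97.6    0. ]] [484.9 -44.7   0. ]
mat side [[ 594.4 -187.2    0. ]
 [ 406.3 -209.6    0. ]
 [ 370.5   97.2    0. ]
 [ 558.4  119.3    0. ]]
tips [[ 549.8   89.    12. ]
 [ 577.1 -158.2   12. ]
 [ 420.3 -177.5   12. ]
 [ 391.5   69.6   12. ]] [484.7 -44.3  12. ]
tip two [548.1  88.8  12.8] 0.003286805211548947
tip two [391.1  69.8  11.4] 0.000806349283903515
box [[ 651.5   64.8   40. ]
 [ 672.3 -112.2   40. ]
 [ 607.  -118.5   40. ]
 [ 586.8   55.3   40. ]]
barL [445.2   9.3 140.1] 3.0
barR [ 459.2 -106.9  127.4] 3.5
frameFL [413.7  13.9  93.8] 6.9
frameFR [ 427.5 -119.    97.1] 2.8
frameBL [576.5  34.7  55.9] 1.0
frameBR [ 594.6 -102.1   51.6] 2.2
box diag
green [ 514.5 -259.1   33.9] 0.9 [ 514.7 -258.9   36. ] [ 513.9 -257.    36. ]
pink [452.5 180.8  35.5] 1.9 [453.5 180.7  36. ] [451.6 181.1  36. ]
gcorn [[ 549.8 -195.2   28. ]
 [ 570.7 -301.5   28. ]
 [ 479.3 -321.4   28. ]
 [ 457.4 -214.8   28. ]] [ 514.3 -258.2   28. ]
screws [[ 542.6 -208.8   28. ]
 [ 561.3 -293.5   28. ]
 [ 487.1 -309.2   28. ]
 [ 468.3 -225.1   28. ]] [ 514.8 -259.2   28. ]
stripe [[ 562.1 -249.8   28. ]
 [ 469.2 -268.3   28. ]]
roll [338.8 -61.3  22. ]
```

Station is at about (484, −44.5) with yaw ≈0.115. The guard is at about 0.21 rad, with the bar near (450, −48.7, 134). The green housing is at (514.5, −259) with yaw ≈0.20. Next I move above the bar with the jaws along the station's x.

jog_arm(moves=[[[19, 41, 0], [0, 0, 1.4], 60], [[37, 82, 0], [0, 0, 2.8], 60], [[54, 123, 0], [0, 0, 4.2], 60], [[72, 163, 0], [0, 0, 5.6], 60], [[90, 200, 0], [0, 0, 7], 60]])

```text
time_s: 0.62
ee_pos: [0.3294, -0.3009, 0.2054]
eef_rot: [-3.142, -0.0, 1.076]
force: [1.6, -0.3, 0.1]
grip_width: 0.0641
```

jog_arm(moves=[[[18, 40, 0], [0, 0, 1.4], 60], [[36, 80, 0], [0, 0, 2.8], 60], [[54, 120, 0], [0, 0, 4.2], 60], [[72, 160, 0], [0, 0, 5.6], 60], [[90, 200, 0], [0, 0, 7], 60]])

```text
time_s: 1.03
ee_pos: [0.4151, -0.1108, 0.2056]
eef_rot: [3.141, 0.0, 1.687]
force: [1.6, -0.8, 0.2]
grip_width: 0.0599
```

jog_arm(moves=[[[13, 22, 0], [0, 0, 0], 60], [[26, 44, 0], [0, 0, 0], 60], [[26, 44, 0], [0, 0, 0], 60]])

```text
time_s: 1.28
ee_pos: [0.4421, -0.0658, 0.2054]
eef_rot: [3.141, -0.001, 1.685]
force: [-0.0, -0.2, 0.8]
grip_width: 0.0601
```

```bash
python3 - <<'E'
from h import *
S=eyes.camera("side");T=eyes.camera("top")
crop(T,"tc1",170,155,360,295,4); crop(S,"sc1",210,160,370,330,3.5)
o=ctrl.get_obs();print(o["ee_pos"],o["eef_rot"])
E
```

```text
[ 0.44083365 -0.06834361  0.20524132] [-3.14110929e+00 -3.91581032e-05  1.68332171e+00]
```

View pics/sc1.png

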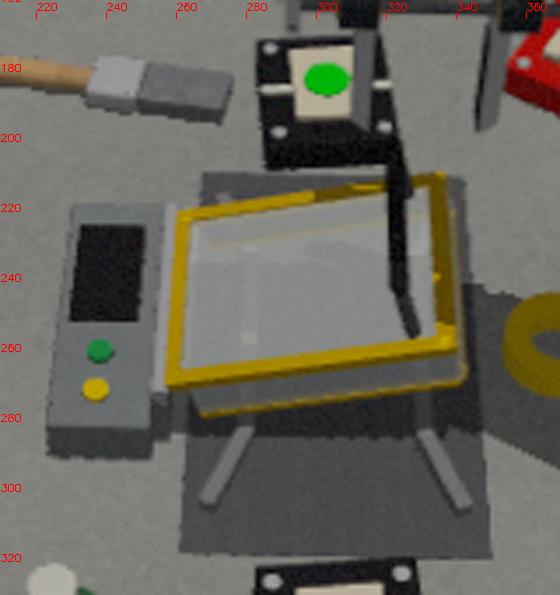

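The side view shows the fingers straddling the bar line, (363,75) and (490,75) in the crop. The arm settled at (441, −68), so I correct that and descend.

jog_arm(moves=[[[10, 20, -20], [0, 0, 0], 60], [[10, 20, -45], [0, 0, 0], 60], [[10, 20, -70], [0, 0, 0], 60], [[10, 20, -86], [0, 0, 0], 60], [[10, 20, -86], [0, 0, 0], 40]])

```text
time_s: 1.8
ee_pos: [0.4489, -0.0495, 0.1166]
eef_rot: [-3.137, -0.001, 1.68]
force: [-0.5, -0.2, -0.5]
grip_width: 0.0567
```

jog_arm(moves=[[[0, 0, 0], [0, 0, 0], 30], [[0, 0, 0], [0, 0, 0], 26], [[0, 0, 0], [0, 0, 0], 26], [[0, 0, 0], [0, 0, 0], 26]])

```text
time_s: 2.13
ee_pos: [0.4512, -0.0491, 0.1205]
eef_rot: [3.14, 0.001, 1.681]
force: [-0.2, -0.5, -0.4]
grip_width: 0.0299
```

```bash
python3 - <<'E'
from h import *
S=eyes.camera("side");T=eyes.camera("top")
crop(T,"tc2",170,155,360,295,4); crop(S,"sc2",210,160,370,330,3.5)
o=ctrl.get_obs();print(o["ee_pos"],o["eef_rot"],o["force"],o["grip_width"])
E
```

```text
[ 0.45106641 -0.04896373  0.12009979] [3.14049432e+00 3.47838630e-04 1.68142171e+00] [-0.50126896  0.74354083 -0.36375762] 0.026495775075545
```

View pics/sc2.png

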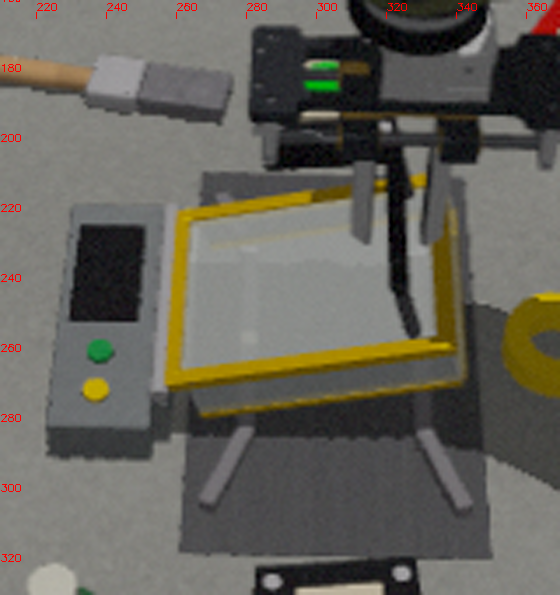

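View pics/tc2.png

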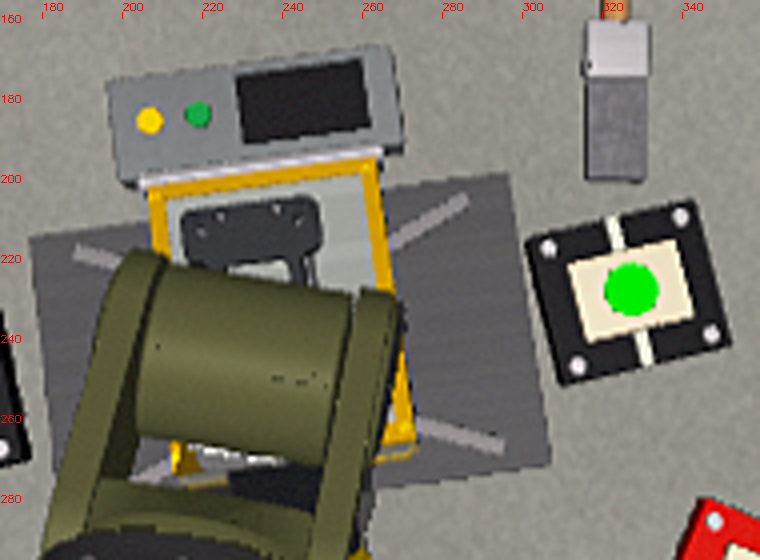

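The bar lies between the fingers: fingers at crop (362,200) and (435,200), bar at (398,220). Now I swing the guard up along its arc.

jog_arm(moves=[[[5, 0.5, 2], [0, 0, 0], 26], [[11, 1, 9], [0, 0, 0], 26], [[17, 2, 19], [0, 0, 0], 26], [[25, 3, 28], [0, 0, 0], 26], [[34, 4, 37], [0, 0, 0], 26]])

```text
time_s: 2.65
ee_pos: [0.4834, -0.0448, 0.1571]
eef_rot: [-3.136, -0.0, 1.682]
force: [-21.1, -1.5, 14.7]
grip_width: 0.0264
```

jog_arm(moves=[[[9, 1, 9], [0, 0, 0], 26], [[19, 2, 18], [0, 0, 0], 26], [[29, 3, 25], [0, 0, 0], 26], [[40, 4.5, 31], [0, 0, 0], 26], [[52, 6, 36], [0, 0, 0], 26]])

```text
time_s: 3.07
ee_pos: [0.5371, -0.0388, 0.194]
eef_rot: [-3.141, 0.0, 1.682]
force: [-7.9, -0.9, 7.2]
grip_width: 0.0261
```

```bash
python3 - <<'E'
from h import *
S=eyes.camera("side")
crop(S,"sc3",180,100,370,330,3)
o=ctrl.get_obs();print(o["ee_pos"],o["eef_rot"],o["force"],o["grip_width"])
E
```

```text
[ 0.53904905 -0.03856162  0.19456691] [3.14023236e+00 5.17948109e-04 1.68175897e+00] [-0.06452383 -0.38563731  1.10480752] 0.025983165820347442
```

View pics/sc3.png

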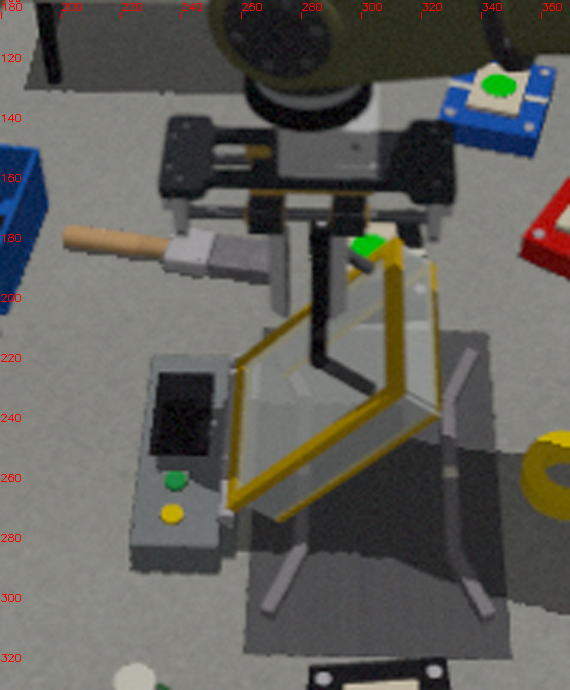

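The guard is following, about 45° up, with the bar still between the fingers at crop (318,290).

jog_arm(moves=[[[10, 1, 2], [0, 0, 0], 26], [[22, 2.5, 5], [0, 0, 0], 26], [[34, 4, 7], [0, 0, 0], 26], [[46, 5, 9], [0, 0, 0], 26], [[59, 7, 10], [0, 0, 0], 26]])

```text
time_s: 3.53
ee_pos: [0.5963, -0.0318, 0.2032]
eef_rot: [-3.141, 0.0, 1.682]
force: [-3.6, -1.8, 3.2]
grip_width: 0.026
```

jog_arm(moves=[[[12, 1.5, 0], [0, 0, 0], 26], [[25, 3, -2], [0, 0, 0], 26], [[37, 4, -4], [0, 0, 0], 26], [[49, 6, -7], [0, 0, 0], 26], [[60, 7, -11], [0, 0, 0], 26]])

```text
time_s: 3.95
ee_pos: [0.6565, -0.0246, 0.1919]
eef_rot: [3.141, 0.0, 1.682]
force: [-2.0, -0.1, 2.7]
grip_width: 0.0261
```

```bash
python3 - <<'E'
from h import *
S=eyes.camera("side")
crop(S,"sc4",180,100,370,330,3)
o=ctrl.get_obs();print(o["ee_pos"],o["eef_rot"],o["force"],o["grip_width"])
E
```

```text
[ 0.65737988 -0.02444915  0.1904166 ] [-3.14081163e+00 -2.22098187e-04  1.68176848e+00] [ 1.54242128 -0.45208023 -0.31702806] 0.025464010875564234
```

View pics/sc4.png

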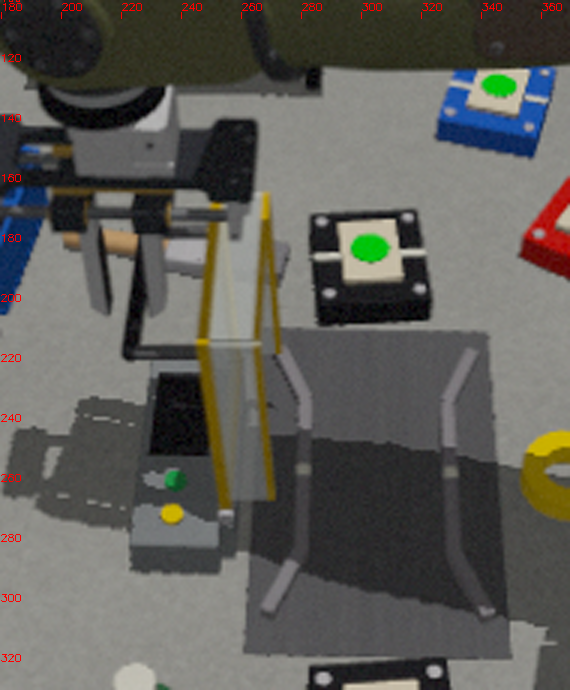

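Guard is about upright, with the bar at crop (128,345) and the rail marks now visible at (303,470) and (450,470). I'll push on to about 1.88 rad.

jog_arm(moves=[[[8, 1, -3], [0, 0, 0], 26], [[16, 2, -6], [0, 0, 0], 26], [[24, 3, -10], [0, 0, 0], 26], [[32, 3.5, -14], [0, 0, 0], 26], [[39, 4.5, -18], [0, 0, 0], 26]])

```text
time_s: 4.42
ee_pos: [0.6949, -0.0202, 0.1727]
eef_rot: [-3.14, -0.0, 1.682]
force: [-5.6, -0.4, -4.0]
grip_width: 0.0264
```

jog_arm(moves=[[[-5, -0.5, 0], [0, 0, 0], 40], [[-5, -0.5, 0], [0, 0, 0], 50], [[-5, -0.5, 0], [0, 0, 0], 50]])

```text
time_s: 4.67
ee_pos: [0.6898, -0.0209, 0.1742]
eef_rot: [3.14, 0.0, 1.681]
force: [-0.2, -0.3, 0.8]
grip_width: 0.0427
```

```bash
python3 - <<'E'
from h import *
import pickle
S=eyes.camera("side");T=eyes.camera("top");pickle.dump((S,T),open("st5.pkl","wb"))
crop(S,"sc5",180,100,370,330,3)
crop(T,"tc5",170,135,360,275,4)
o=ctrl.get_obs();print(o["ee_pos"],o["eef_rot"],o["force"],o["grip_width"])
E
```

```text
[ 0.68988854 -0.02090359  0.17436132] [3.14010661e+00 2.61524436e-04 1.68143223e+00] [ 0.9317589   0.27147287 -0.65984952] 0.04885046190415022
```

View pics/sc5.png

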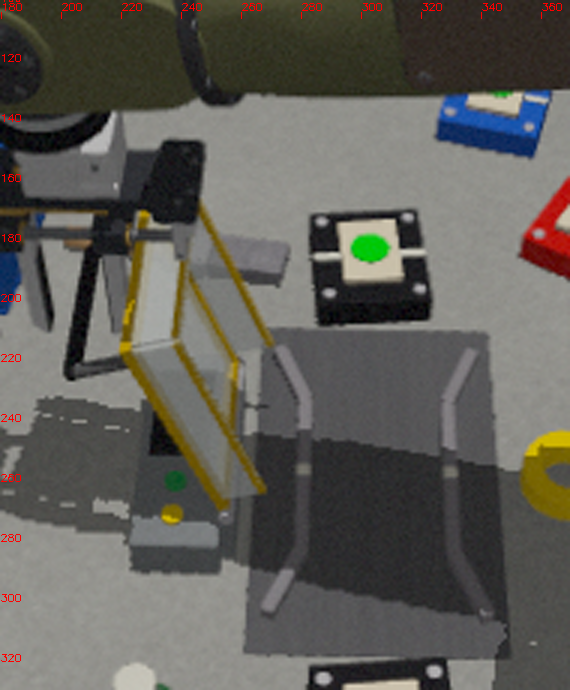

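View pics/tc5.png

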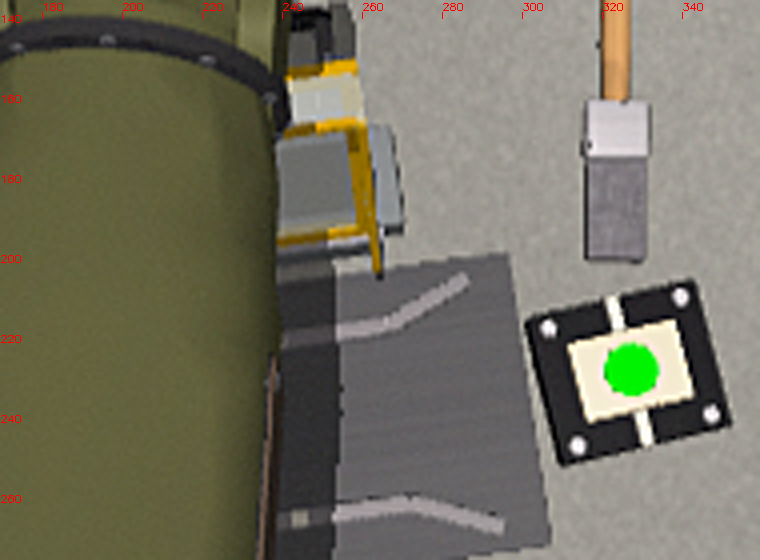

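The guard now leans back past upright and stays there. Both rail marks are visible: side crop (303,468) and (450,470), top crop (300,518) for the near one. I'll retract up and away from the bar while measuring the marks.

jog_arm(moves=[[[0, 0, 20], [0, 0, 0], 50], [[0, 0, 45], [0, 0, 0], 50], [[0, 0, 70], [0, 0, 0], 60], [[0, 0, 95], [0, 0, 0], 80], [[-10, -20, 100], [0, 0, 0], 94]])

```text
time_s: 5.18
ee_pos: [0.6812, -0.0385, 0.2786]
eef_rot: [3.135, 0.001, 1.684]
force: [1.2, 0.3, 0.8]
grip_width: 0.0665
```

```bash
python3 - <<'E'
from h import *
import pickle
S,T=pickle.load(open("st5.pkl","rb"))
r=lambda a:(np.array(a)*1000).round(1)
s=lambda x,y:(x/3+180-.5,y/3+100-.5); t=lambda x,y:(x/4+170-.5,y/4+135-.5)
a=onz(S,s(303,468),.012);b=onz(S,s(450,470),.012)
print(r(a),r(b),r((a+b)/2),np.arctan2(a[1]-b[1],a[0]-b[0]),r(onz(T,t(300,518),.012)))
o=ctrl.get_obs();print(o["ee_pos"],o["eef_rot"],o["force"])
# screw fit
f=T["frame"][int(185):255,295:360]
h=cv2.cvtColor(T["frame"],cv2.COLOR_RGB2HSV)
m=cv2.inRange(h,(12,20,150),(30,110,255));m[:, :295]=0;m[:,360:]=0;m[:195]=0;m[260:]=0
m2=cv2.inRange(h,(50,180,120),(70,255,255));m2[:, :300]=0;m2[:,350:]=0;m2[:195]=0;m2[260:]=0
c=max(cv2.findContours(cv2.morphologyEx(m|m2,cv2.MORPH_OPEN,np.ones((5,5))),cv2.RETR_EXTERNAL,2)[0],key=cv2.contourArea)
bx=cv2.boxPoints(cv2.minAreaRect(c));w=np.array([onz(T,p,.036) for p in bx]);print(r(w),r(w.mean(0)))
e=np.diff(np.r_[w,w[:1]],axis=0);print(r(np.linalg.norm(e,axis=1)),np.arctan2(e[:,1],e[:,0]))
E
```

```text
[539.4 -38.3  12. ] [427.3 -52.4  12. ] [483.4 -45.4  12. ] 0.12500456577645727 [428.8 -51.4  12. ]
[ 0.68115259 -0.03850429  0.27856963] [3.13473602e+00 9.37129511e-04 1.68442557e+00] [1.16571998 0.26453533 0.75780624]
[[ 533.1 -224.    36. ]
 [ 532.1 -274.    36. ]
 [ 487.2 -272.2   36. ]
 [ 488.3 -222.5   36. ]] [ 510.2 -248.2   36. ]
[50.  44.9 49.7 44.9] [-1.5907254   3.101262    1.54950341 -0.03393776]
```

The mark midpoint at (483.4, −45.4) agrees with the mat and tip estimates. The pad mask was poor, so I ignore it and use the dot and stripe. Next I move over the green housing.

jog_arm(moves=[[[-16, -26, 0], [0, 0, -1.4], 94], [[-32, -52, 0], [0, 0, -2.8], 94], [[-48, -78, 0], [0, 0, -4.2], 94], [[-64, -104, 0], [0, 0, -5.6], 94], [[-80, -130, 0], [0, 0, -7], 94]])

```text
time_s: 5.6
ee_pos: [0.5988, -0.1719, 0.2742]
eef_rot: [3.14, -0.0, 1.065]
force: [0.5, -0.6, -0.5]
grip_width: 0.0937
```

jog_arm(moves=[[[-17, -18, -20], [0, 0, -1.4], 94], [[-34, -36, -45], [0, 0, -2.8], 94], [[-51, -54, -70], [0, 0, -4.2], 94], [[-68, -72, -95], [0, 0, -5.6], 94], [[-86, -90, -120], [0, 0, -7], 94]])

```text
time_s: 6.02
ee_pos: [0.5129, -0.2616, 0.1531]
eef_rot: [3.14, -0.001, 0.454]
force: [1.1, -0.3, 0.5]
grip_width: 0.0938
```

jog_arm(moves=[[[0, 0, -10], [0, 0, -1.4], 94], [[0, 0, -20], [0, 0, -2.9], 94], [[0, 0, -30], [0, 0, -2.9], 94], [[0, 0, -30], [0, 0, -2.9], 94], [[0, 0, -30], [0, 0, -2.9], 94]])

```text
time_s: 6.43
ee_pos: [0.5139, -0.2607, 0.1236]
eef_rot: [3.142, -0.0, 0.211]
force: [0.5, 0.7, 1.0]
grip_width: 0.0943
```

```bash
python3 - <<'E'
from h import *
S=eyes.camera("side");T=eyes.camera("top")
crop(S,"sc6",180,100,370,330,3)
crop(T,"tc6",170,135,360,275,4)
o=ctrl.get_obs();print(o["ee_pos"],o["eef_rot"],o["force"],o["grip_width"])
E
```

```text
[ 0.51427503 -0.2608224   0.12430978] [ 3.14071021e+00 -9.72596991e-04  2.09925752e-01] [ 0.09074944 -0.5608946   0.1273871 ] 0.09447128600556673
```

View pics/sc6.png

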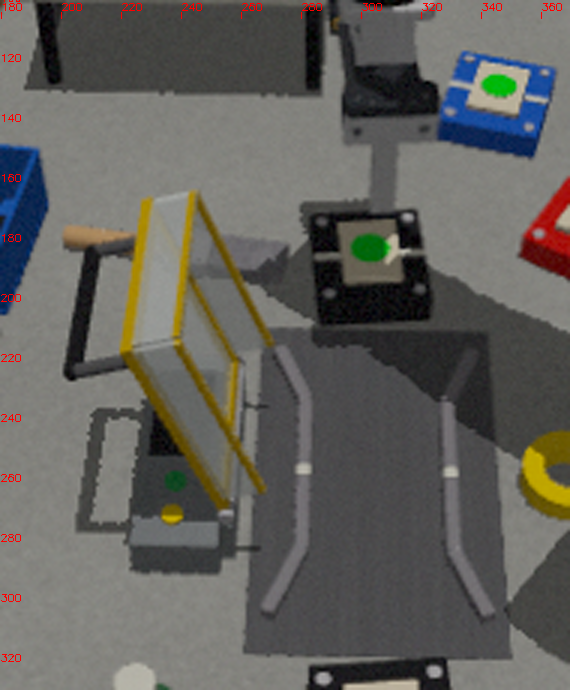

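Guard stays open and the gripper is above the housing. Descend to the pad.

jog_arm(moves=[[[0, 1.5, -25], [0, 0, 0], 94], [[0, 1.5, -50], [0, 0, 0], 94], [[0, 1.5, -70], [0, 0, 0], 94], [[0, 1.5, -80], [0, 0, 0], 94], [[0, 1.5, -86], [0, 0, 0], 94]])

```text
time_s: 6.95
ee_pos: [0.5138, -0.2591, 0.0368]
eef_rot: [-3.141, 0.001, 0.208]
force: [0.3, 0.2, -0.1]
grip_width: 0.0942
```

jog_arm(moves=[[[0, 0, -4], [0, 0, 0], 94], [[0, 0, -7], [0, 0, 0], 94], [[0, 0, -7], [0, 0, 0], 94]])

```text
time_s: 7.2
ee_pos: [0.5141, -0.2595, 0.0309]
eef_rot: [3.141, -0.001, 0.207]
force: [-0.7, 0.2, 0.3]
grip_width: 0.0943
```

jog_arm(moves=[[[0, 0, 0], [0, 0, 0], 80], [[0, 0, 0], [0, 0, 0], 72], [[0, 0, 0], [0, 0, 0], 66], [[0, 0, 0], [0, 0, 0], 64], [[0, 0, 0], [0, 0, 0], 60]], squeeze=15)

```text
time_s: 7.62
ee_pos: [0.514, -0.2594, 0.0308]
eef_rot: [3.141, -0.0, 0.207]
force: [-0.5, 0.8, 3.1]
grip_width: 0.0696
```

```bash
python3 - <<'E'
from h import *
S=eyes.camera("side");T=eyes.camera("top")
crop(S,"sc7",260,110,360,230,5)
o=ctrl.get_obs();print(o["ee_pos"],o["eef_rot"],o["force"],o["grip_width"])
E
```

```text
[ 0.5139432  -0.25939658  0.0307915 ] [ 3.14129067e+00 -3.01168888e-04  2.06752441e-01] [-0.30781251  0.69876936  2.7274763 ] 0.06959812762251326
```

View pics/sc7.png

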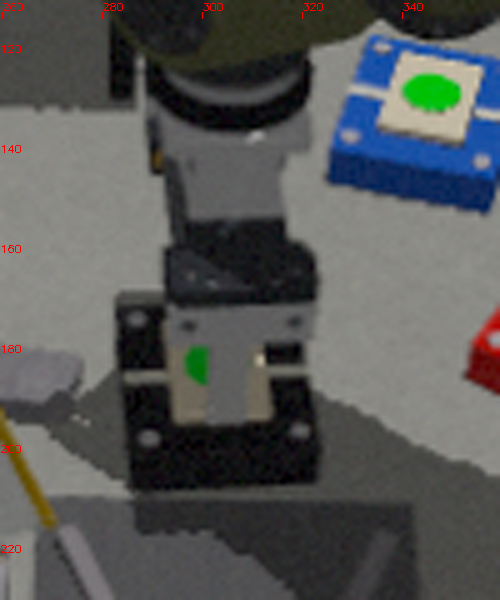

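The pad is gripped at 69.6 mm, as expected. Now I slide the housing along the bench while aligning it with the channel.

jog_arm(moves=[[[-2.5, 13, 0], [0, 0, -0.2], 60], [[-5, 26, 0], [0, 0, -0.4], 60], [[-7.5, 39, 0], [0, 0, -0.6], 60], [[-10, 52, 0], [0, 0, -0.8], 60], [[-12.5, 65, 0], [0, 0, -1.05], 60]], squeeze=25)

```text
time_s: 8.13
ee_pos: [0.5015, -0.1943, 0.0308]
eef_rot: [3.141, -0.001, 0.114]
force: [0.4, -2.9, 3.2]
grip_width: 0.0701
```

```bash
python3 - <<'E'
from h import *
S=eyes.camera("side");T=eyes.camera("top")
crop(S,"sc8",230,130,360,320,3.5)
crop(T,"tc8",170,135,360,275,4)
o=ctrl.get_obs();print(o["ee_pos"],o["eef_rot"],o["force"],o["grip_width"])
E
```

```text
[ 0.50129971 -0.19315168  0.03076556] [-3.14129411e+00 -1.60184439e-04  1.15870883e-01] [-1.29895164  4.31263142  4.50038375] 0.06940431420677783
```

View pics/sc8.png

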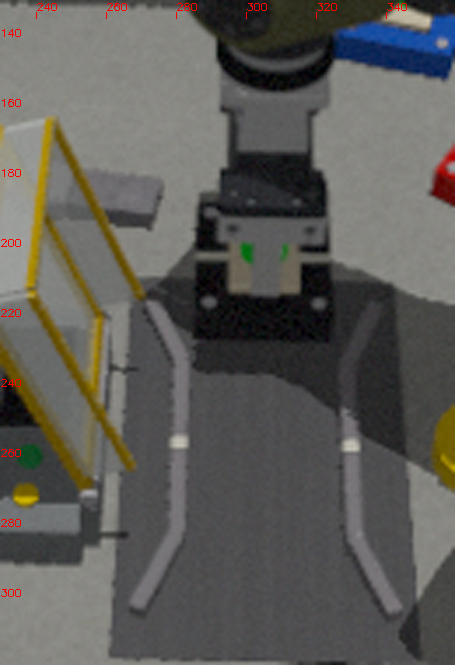

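View pics/tc8.png

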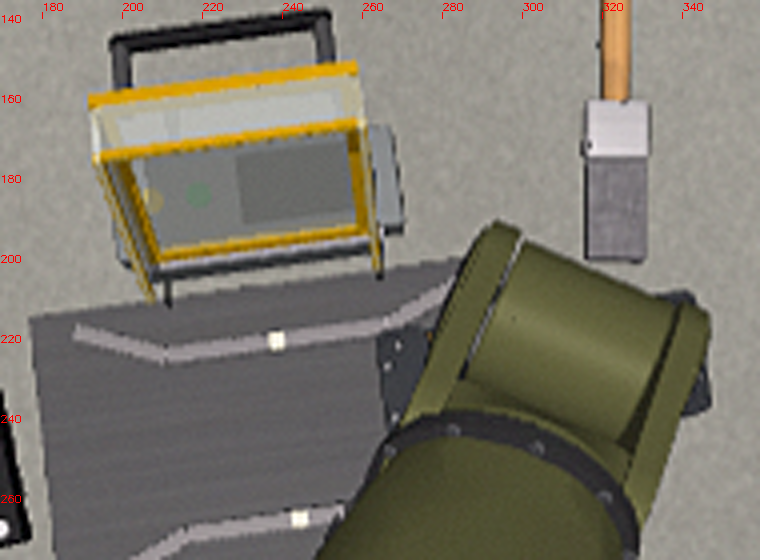

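Housing is aligned at the channel mouth. The rail marks show clearly in top crop at (277,340) and (300,518), and in side crop at (179,441) and (350,445).

```bash
python3 - <<'E'
from h import *
T=eyes.camera("top");S=eyes.camera("side")
h=cv2.cvtColor(T["frame"],cv2.COLOR_RGB2HSV)
for c,n,bx in((T,"T",[(230,215,248,227),(238,258,252,270)]),(S,"S",[(272,250,290,262),(322,250,338,264)])):
    P=[]
    for x0,y0,x1,y1 in bx:
        g=c["frame"][y0:y1,x0:x1].min(2).astype(float);w=np.clip(g-175,0,None)
        yy,xx=np.mgrid[y0:y1,x0:x1];u=((w*xx).sum()/w.sum(),(w*yy).sum()/w.sum());P.append(onz(c,u,.012));print(n,np.round(u,1),w.sum())
    a,b=P;print((a*1000).round(1),(b*1000).round(1),((a+b)/2*1000).round(1),np.arctan2(a[1]-b[1],a[0]-b[0]))
E
```

```text
T [238.8 219.6] 660.0
T [244.5 264.2] 734.0
[540.8 -38.4  12. ] [428.2 -51.3  12. ] [484.5 -44.9  12. ] 0.1140127491646737
S [nan nan] 0.0
S [nan nan] 0.0
[nan nan nan] [nan nan nan] [nan nan nan] nan<stdin>:8: RuntimeWarning: invalid value encountered in scalar divide
```

jog_arm(moves=[[[-2, 16, 0], [0, 0, 0], 60], [[-4, 32, 0], [0, 0, 0], 60], [[-5.5, 48, 0], [0, 0, 0], 60], [[-7.5, 64, 0], [0, 0, 0], 60], [[-9, 80, 0], [0, 0, 0], 60]])

```text
time_s: 8.75
ee_pos: [0.4928, -0.115, 0.0308]
eef_rot: [3.14, -0.001, 0.115]
force: [1.4, -3.5, 3.2]
grip_width: 0.0694
```

jog_arm(moves=[[[-2, 15, 0], [0, 0, 0], 60], [[-4, 30, 0], [0, 0, 0], 60], [[-5.5, 45, 0], [0, 0, 0], 60], [[-7, 58, 0], [0, 0, 0], 60], [[-8, 68, 0], [0, 0, 0], 60]])

```text
time_s: 9.17
ee_pos: [0.4849, -0.0465, 0.0308]
eef_rot: [3.141, -0.001, 0.116]
force: [-0.4, -4.8, 4.5]
grip_width: 0.0697
```

jog_arm(moves=[[[0, 0, 0], [0, 0, 0], 60], [[0, 0, 0], [0, 0, 0], 60]])

```text
time_s: 9.33
ee_pos: [0.4848, -0.0458, 0.0308]
eef_rot: [-3.141, -0.001, 0.116]
force: [-1.0, 6.1, 6.9]
grip_width: 0.0696
```

```bash
python3 - <<'E'
from h import *
S=eyes.camera("side");T=eyes.camera("top")
crop(S,"sc9",230,190,370,310,5)
o=ctrl.get_obs();print(o["ee_pos"],o["eef_rot"],o["force"],o["grip_width"])
E
```

```text
[ 0.48480409 -0.04601121  0.03076156] [-3.14059187e+00 -6.69016515e-04  1.15549409e-01] [-0.15142764  7.32032416  7.1794749 ] 0.06970559885202289
```

View pics/sc9.png

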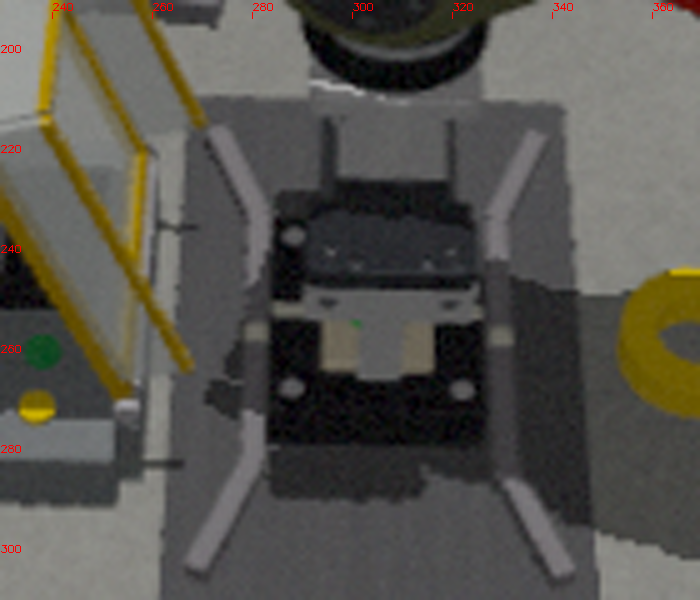

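```bash
python3 - <<'E'
from h import *
S=eyes.camera("side")
q=lambda x,y:(x/5+230-.5,y/5+190-.5)
O=np.array([.4844,-.045,0]);R=Rn.from_euler("z",.115).as_matrix()
for n,p,z in(("mL",(257,332),.012),("mR",(500,335),.012),("sL",(287,310),.028),("sR",(478,313),.028),("scr",(292,236),.028),("scr",(291,387),.028),("scr",(461,389),.028)):
    print(n,((R.T@(onz(S,q(*p),z)-O))*1000).round(1))
E
```

```text
mL [54.4  1.4 12. ]
mR [-57.5   0.2  12. ]
sL [40.8  0.3 28. ]
sR [-46.3  -0.3  28. ]
scr [ 39.4 -42.7  28. ]
scr [38.1 42.9 28. ]
scr [-37.5  42.   28. ]
```

Stripe and marks agree to about 1 mm. Release and rise.

jog_arm(moves=[[[0, 0, 0], [0, 0, 0], 74], [[0, 0, 0], [0, 0, 0], 80], [[0, 0, 0], [0, 0, 0], 84], [[0, 0, 0.5], [0, 0, 0], 84], [[0, 0, 4], [0, 0, 0], 84]])

```text
time_s: 9.9
ee_pos: [0.484, -0.0464, 0.034]
eef_rot: [-3.141, 0.001, 0.115]
force: [0.8, -0.8, -0.6]
grip_width: 0.0841
```

jog_arm(moves=[[[0, 0, 15], [0, 0, 0], 90], [[0, 0, 45], [0, 0, 0], 90], [[0, 0, 80], [0, 0, 0], 90], [[0, 0, 120], [0, 0, 0], 90], [[0, 0, 160], [0, 0, 0], 90]])

```text
time_s: 10.32
ee_pos: [0.4837, -0.0463, 0.1964]
eef_rot: [-3.141, 0.001, 0.115]
force: [0.4, 0.2, 0.3]
grip_width: 0.0899
```

```bash
python3 - <<'E'
from h import *
S=eyes.camera("side");T=eyes.camera("top")
crop(S,"sc10",230,190,370,310,5);crop(T,"tc10",170,135,360,275,4)
o=ctrl.get_obs();print(o["ee_pos"],o["eef_rot"],o["force"],o["grip_width"])
E
```

```text
[ 0.48650213 -0.0467518   0.2007229 ] [ 3.13873072 -0.00962966  0.11519662] [ 0.15051617  0.07818006 -0.84275379] 0.08965686155736963
```

View pics/sc10.png

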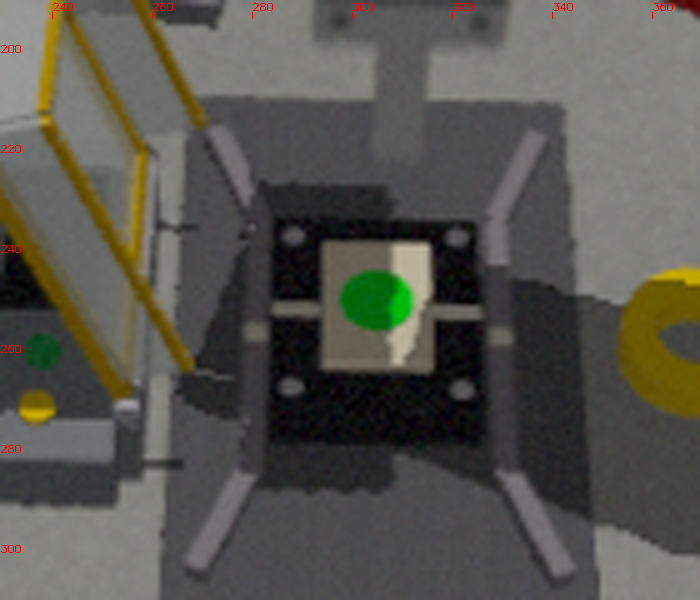

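View pics/tc10.png

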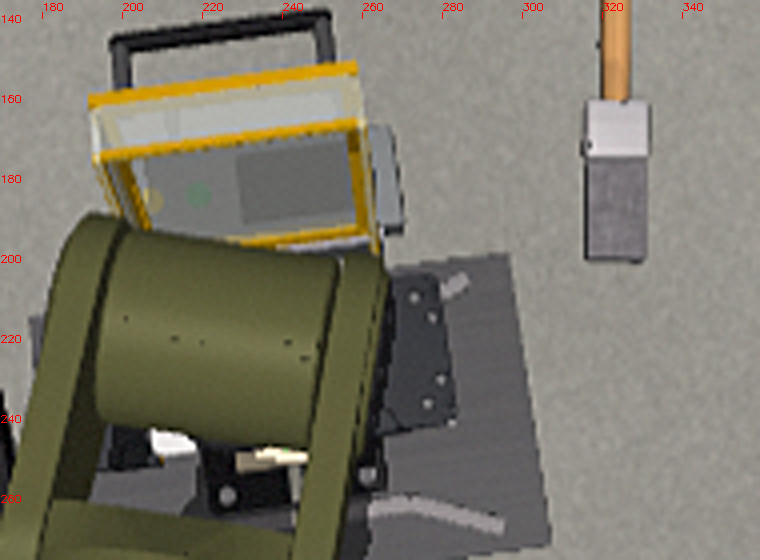

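The housing sits between the rails: dot at crop (375,300), stripe at y≈311, marks at y≈333. The remaining offset is due to the stripe being higher than the marks. Next I locate the open bar.

```bash
python3 - <<'E'
from h import *
S=eyes.camera("side");T=eyes.camera("top");crop(S,"sc11",170,130,290,280,4)
t=lambda x,y:(x/4+170-.5,y/4+135-.5);s=lambda x,y:(x/3+180-.5,y/3+100-.5)
O=np.array([.4844,-.045,0]);R=Rn.from_euler("z",.115).as_matrix()
P=[]
for p,q in(((114,42),(70,370)),((328,16),(90,248))):
    a,e=two(T,t(*p),S,s(*q));P.append(a);print((a*1000).round(1),e*1000,((R.T@(a-O))*1000).round(1))
m=np.mean(P,0);x,_,z=R.T@(m-O)*1000
print((m*1000).round(1),x,z)
th=np.linspace(1.5,2.05,1000);d=np.hypot(110-160*np.cos(th)+50*np.sin(th)-x,52+160*np.sin(th)+50*np.cos(th)-z);i=d.argmin();print(th[i],d[i])
E
```

```text
[682.1  36.8 193.2] 1.329898646255125 [205.7  58.6 193.2]
[697.2 -78.8 188.3] 0.047069550807684775 [207.5 -58.  188.3]
[689.6 -21.  190.8] 206.6207255454607 190.75099729737013
1.876026026026026 1.4478191268341807
```

View pics/sc11.png

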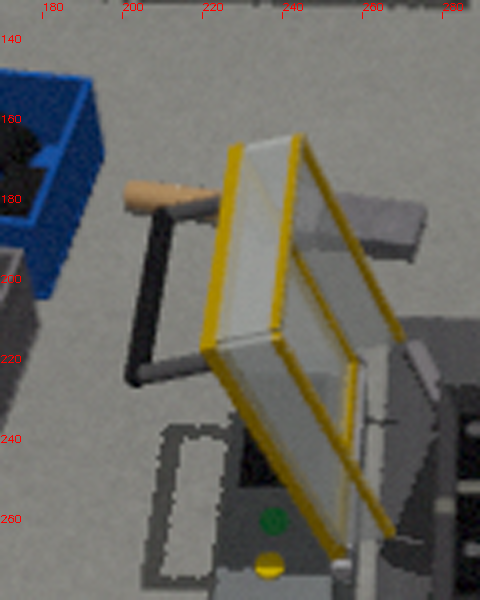

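Bar measured at (690, −21, 190), guard at 1.88 rad. I'll raise, turn, and go over the bar.

jog_arm(moves=[[[0, 0, 30], [0, 0, 1.4], 70], [[0, 0, 60], [0, 0, 2.8], 60], [[0, 0, 85], [0, 0, 4.2], 50], [[0, 0, 90], [0, 0, 5.6], 50], [[20, 3, 90], [0, 0, 7], 50]])

```text
time_s: 10.93
ee_pos: [0.5035, -0.0436, 0.2855]
eef_rot: [3.14, -0.001, 0.732]
force: [0.4, -0.5, 0.6]
grip_width: 0.0599
```

jog_arm(moves=[[[30, 4, 0], [0, 0, 1.4], 50], [[60, 7, 0], [0, 0, 2.8], 50], [[90, 11, 0], [0, 0, 4.2], 50], [[120, 15, 0], [0, 0, 5.6], 50], [[150, 18, 0], [0, 0, 7], 50]])

```text
time_s: 11.35
ee_pos: [0.6554, -0.025, 0.282]
eef_rot: [-3.138, 0.0, 1.343]
force: [-0.0, -0.0, 1.1]
grip_width: 0.0502
```

jog_arm(moves=[[[18, 2, 0], [0, 0, 1.4], 50], [[36, 4, 0], [0, 0, 2.8], 50], [[36, 4, 0], [0, 0, 4], 50], [[36, 4, 0], [0, 0, 4], 50], [[36, 4, 0], [0, 0, 4], 50]])

```text
time_s: 11.77
ee_pos: [0.6901, -0.0214, 0.2825]
eef_rot: [-3.139, -0.001, 1.683]
force: [-0.3, 0.3, -0.2]
grip_width: 0.0497
```

```bash
python3 - <<'E'
from h import *
o=ctrl.get_obs();print(o["ee_pos"],o["eef_rot"],o["force"],o["grip_width"])
E
```

```text
[ 0.6900547  -0.02135863  0.28248348] [-3.13879706e+00 -5.37053186e-04  1.68251651e+00] [-0.31708625  0.34364401 -0.22277241] 0.04969554558838349
```

jog_arm(moves=[[[0, 0, -25], [0, 0, 0], 50], [[0, 0, -50], [0, 0, 0], 50], [[0, 0, -75], [0, 0, 0], 50], [[0, 0, -95], [0, 0, 0], 50], [[0, 0, -107], [0, 0, 0], 50]])

```text
time_s: 12.18
ee_pos: [0.6892, -0.0214, 0.1747]
eef_rot: [-3.139, -0.001, 1.682]
force: [0.3, 0.5, 0.3]
grip_width: 0.05
```

jog_arm(moves=[[[0, 0, 0], [0, 0, 0], 40], [[0, 0, 0], [0, 0, 0], 30], [[0, 0, 0], [0, 0, 0], 22], [[0, 0, 0], [0, 0, 0], 22], [[0, 0, 0], [0, 0, 0], 22]])

```text
time_s: 12.6
ee_pos: [0.6906, -0.0214, 0.1787]
eef_rot: [3.14, 0.0, 1.686]
force: [-0.4, 0.1, 0.3]
grip_width: 0.0226
```

```bash
python3 - <<'E'
from h import *
S=eyes.camera("side");crop(S,"sc12",170,130,290,280,4)
o=ctrl.get_obs();print(o["ee_pos"],o["eef_rot"],o["force"],o["grip_width"])
E
```

```text
[ 0.6905686  -0.02132731  0.17841061] [3.14024288e+00 2.47318052e-04 1.68563784e+00] [-0.19850692 -0.6068482   0.24420349] 0.022425284977593343
```

View pics/sc12.png

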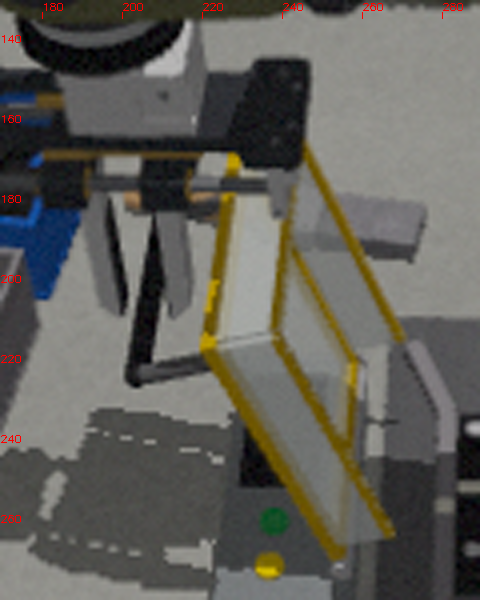

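The bar is between the fingers, crop (150,280). Now I lower the guard slowly along its arc.

jog_arm(moves=[[[-9.5, -1, 2], [0, 0, 0], 22], [[-19.5, -2, 6], [0, 0, 0], 22], [[-29.5, -3.5, 10.5], [0, 0, 0], 22], [[-39, -4.5, 15], [0, 0, 0], 22], [[-49, -5.5, 19], [0, 0, 0], 22]])

```text
time_s: 13.07
ee_pos: [0.6421, -0.0268, 0.1985]
eef_rot: [3.137, 0.001, 1.686]
force: [5.0, 0.2, 4.7]
grip_width: 0.0224
```

jog_arm(moves=[[[-10, -1, 3], [0, 0, 0], 22], [[-20, -2, 6], [0, 0, 0], 22], [[-30, -3.5, 7.5], [0, 0, 0], 22], [[-40, -4.5, 8.5], [0, 0, 0], 22], [[-50, -5.5, 8.5], [0, 0, 0], 22]])

```text
time_s: 13.48
ee_pos: [0.5915, -0.0324, 0.2062]
eef_rot: [3.139, 0.001, 1.686]
force: [2.3, -0.0, 2.2]
grip_width: 0.022
```

jog_arm(moves=[[[-9, -1, 0], [0, 0, 0], 22], [[-18, -2, -1], [0, 0, 0], 22], [[-27, -3, -2.5], [0, 0, 0], 22], [[-37, -4, -4.5], [0, 0, 0], 22], [[-46, -5.5, -7], [0, 0, 0], 22]])

```text
time_s: 13.9
ee_pos: [0.5453, -0.0378, 0.1988]
eef_rot: [3.14, 0.0, 1.686]
force: [1.5, 0.5, 1.7]
grip_width: 0.022
```

```bash
python3 - <<'E'
from h import *
S=eyes.camera("side");crop(S,"sc13",180,130,370,300,3.5)
o=ctrl.get_obs();print(o["ee_pos"],o["eef_rot"],o["force"],o["grip_width"])
E
```

```text
[ 0.54401202 -0.03800942  0.19822357] [3.14101222e+00 1.74615634e-04 1.68564621e+00] [-0.3198069  -1.19171045  0.03197788] 0.022115041924134247
```

View pics/sc13.png

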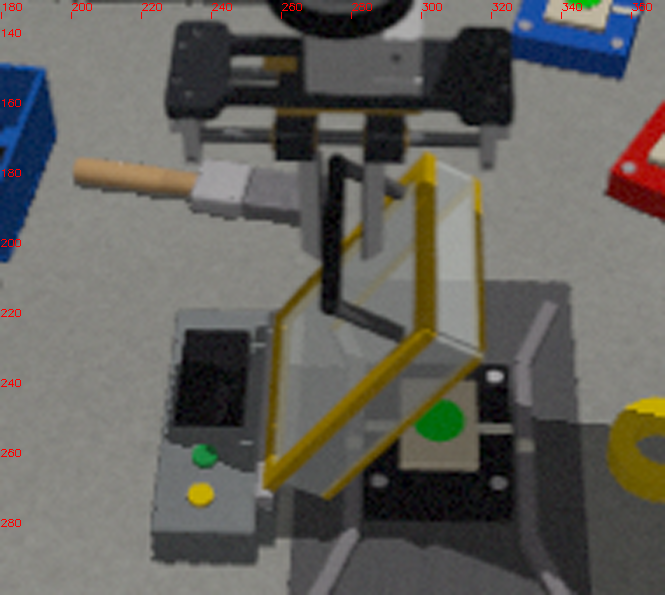

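Guard at about 1 rad, under control, bar between the fingers at crop (332,240). Continue.

jog_arm(moves=[[[-8, -1, -2], [0, 0, 0], 22], [[-15, -2, -4.5], [0, 0, 0], 22], [[-23, -2.5, -8], [0, 0, 0], 22], [[-30, -3.5, -11.5], [0, 0, 0], 22], [[-38, -4.5, -16], [0, 0, 0], 22]])

```text
time_s: 14.37
ee_pos: [0.5072, -0.0424, 0.1821]
eef_rot: [3.141, 0.0, 1.686]
force: [1.6, -0.7, 0.5]
grip_width: 0.022
```

jog_arm(moves=[[[-6, -0.5, -4], [0, 0, 0], 22], [[-12, -1.5, -8], [0, 0, 0], 22], [[-18, -2, -12.5], [0, 0, 0], 22], [[-24, -2.5, -17], [0, 0, 0], 22], [[-30, -3.5, -22], [0, 0, 0], 22]])

```text
time_s: 14.78
ee_pos: [0.4768, -0.0458, 0.1596]
eef_rot: [3.141, -0.0, 1.686]
force: [0.7, 0.3, -0.1]
grip_width: 0.0223
```

```bash
python3 - <<'E'
from h import *
S=eyes.camera("side");crop(S,"sc14",180,130,370,300,3.5)
o=ctrl.get_obs();print(o["ee_pos"],o["eef_rot"],o["force"],o["grip_width"])
O=np.array([.4844,-.045,0]);R=Rn.from_euler("z",.115).as_matrix();print(R.T@(o["ee_pos"]-O)*1000)
E
```

```text
[ 0.47563758 -0.04586694  0.15850317] [-3.13979577e+00 -5.26548692e-04  1.68586118e+00] [ 0.17991522  0.03196031 -1.22861303] 0.021824025183658852
[-8.80402526e+00  1.44245942e-01  1.58503169e+02]
```

View pics/sc14.png

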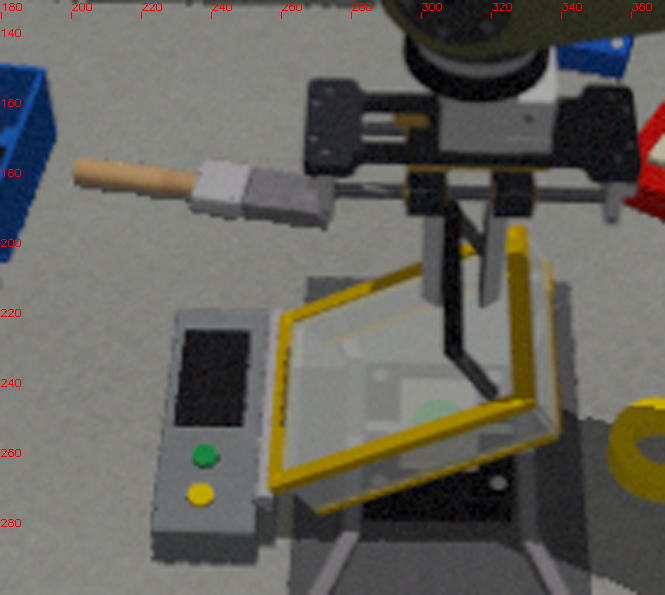

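jog_arm(moves=[[[-6, -0.5, -6], [0, 0, 0], 22], [[-12, -1.5, -12], [0, 0, 0], 22], [[-18, -2, -18.5], [0, 0, 0], 22], [[-23, -2.5, -25], [0, 0, 0], 22], [[-27, -3, -31], [0, 0, 0], 22]])

```text
time_s: 15.25
ee_pos: [0.4496, -0.0489, 0.1282]
eef_rot: [-3.141, -0.0, 1.686]
force: [0.4, 0.4, 0.3]
grip_width: 0.022
```

```bash
python3 - <<'E'
from h import *
S=eyes.camera("side");crop(S,"sc15",210,130,370,300,3.5)
o=ctrl.get_obs();print(o["ee_pos"],o["eef_rot"],o["force"],o["grip_width"])
O=np.array([.4844,-.045,0]);R=Rn.from_euler("z",.115).as_matrix();print(R.T@(o["ee_pos"]-O)*1000)
E
```

```text
[ 0.44869052 -0.04878492  0.12715148] [-3.13941264e+00 -6.46335717e-04  1.68575350e+00] [-0.32042402  0.36818753 -2.039753  ] 0.021957702160263666
[-35.90791667   0.33762779 127.15147813]
```

View pics/sc15.png

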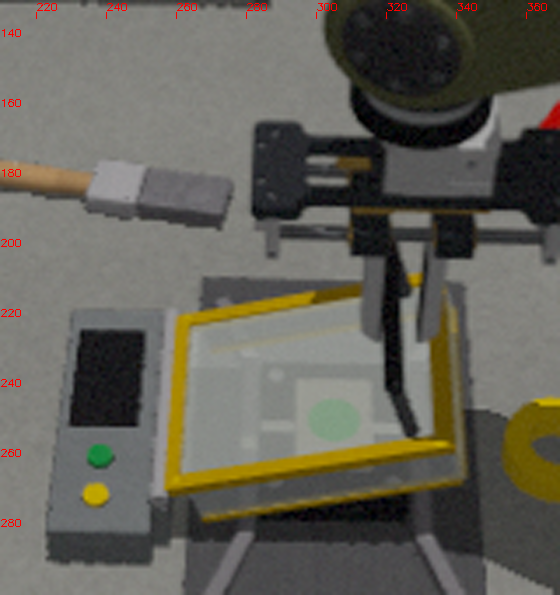

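Guard at about 0.22 rad, with the housing seen centred through the panel. Continue slowly.

jog_arm(moves=[[[-3, -0.5, -4], [0, 0, 0], 22], [[-5, -0.5, -8], [0, 0, 0], 22], [[-7.5, -1, -12], [0, 0, 0], 22], [[-9.5, -1, -16], [0, 0, 0], 22], [[-11, -1, -20], [0, 0, 0], 22]])

```text
time_s: 15.72
ee_pos: [0.4391, -0.0498, 0.1086]
eef_rot: [-3.142, 0.0, 1.686]
force: [0.0, 0.0, 0.9]
grip_width: 0.0221
```

jog_arm(moves=[[[-1, 0, -2.5], [0, 0, 0], 22], [[-2, 0, -5], [0, 0, 0], 22], [[-3, -0.5, -7.5], [0, 0, 0], 22], [[-4, -0.5, -10], [0, 0, 0], 22], [[-5, -0.5, -12], [0, 0, 0], 22]])

```text
time_s: 16.13
ee_pos: [0.4344, -0.0505, 0.0967]
eef_rot: [3.141, 0.0, 1.686]
force: [3.0, -1.7, -0.6]
grip_width: 0.0222
```

```bash
python3 - <<'E'
from h import *
S=eyes.camera("side");crop(S,"sc16",210,130,370,300,3.5)
o=ctrl.get_obs();print(o["ee_pos"],o["eef_rot"],o["force"],o["grip_width"])
O=np.array([.4844,-.045,0]);R=Rn.from_euler("z",.115).as_matrix();print(R.T@(o["ee_pos"]-O)*1000)
E
```

```text
[ 0.4341813  -0.0504231   0.09646972] [3.14154258e+00 2.06924778e-04 1.68586831e+00] [ 2.79259376 -1.47577858 -1.52507372] 0.021982342747119837
[-50.50927465   0.37515291  96.4697233 ]
```

View pics/sc16.png

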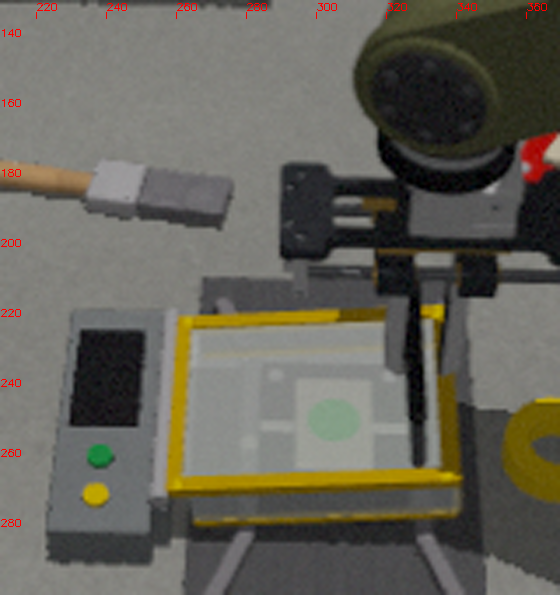

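Nearly closed, about 0.06 rad. I'll lift out, shut the fingers and press the bar down gently from above.

jog_arm(moves=[[[1, 0, 0], [0, 0, 0], 34], [[2, 0, 0], [0, 0, 0], 40], [[2, 0, 15], [0, 0, 0], 40], [[2, 0, 35], [0, 0, 0], 40], [[2, 0, 50], [0, 0, 0], 20]], squeeze=10)

```text
time_s: 16.6
ee_pos: [0.4364, -0.0503, 0.1481]
eef_rot: [3.142, -0.0, 1.686]
force: [-0.1, -0.3, -0.1]
grip_width: 0.0361
```

jog_arm(moves=[[[0, 0, 0], [0, 0, 0], 0], [[0, 0, 0], [0, 0, 0], 0], [[0, 0, -6], [0, 0, 0], 0], [[0, 0, -12], [0, 0, 0], 0], [[0, 0, -18], [0, 0, 0], 0]])

```text
time_s: 17.02
ee_pos: [0.4358, -0.0502, 0.1274]
eef_rot: [-3.14, -0.001, 1.686]
force: [0.5, -0.1, -0.9]
grip_width: 0.0033
```

jog_arm(moves=[[[0, 0, -3], [0, 0, 0], 0], [[0, 0, -6], [0, 0, 0], 0], [[0, 0, -8], [0, 0, 0], 0], [[0, 0, -10], [0, 0, 0], 0], [[0, 0, -12], [0, 0, 0], 0]])

```text
time_s: 17.43
ee_pos: [0.4363, -0.0503, 0.1168]
eef_rot: [3.142, 0.0, 1.686]
force: [-0.0, -0.0, 0.4]
grip_width: 0.0001
```

jog_arm(moves=[[[0, 0, -1], [0, 0, 0], 0], [[0, 0, -2], [0, 0, 0], 0], [[0, 0, -3], [0, 0, 0], 0], [[0, 0, -4], [0, 0, 0], 0], [[0, 0, -5], [0, 0, 0], 0]])

```text
time_s: 17.85
ee_pos: [0.4364, -0.0503, 0.1119]
eef_rot: [3.141, 0.0, 1.686]
force: [-0.7, -1.0, 0.8]
grip_width: 0.0004
```

jog_arm(moves=[[[0, 0, -1], [0, 0, 0], 0], [[0, 0, -2], [0, 0, 0], 0], [[0, 0, -2.5], [0, 0, 0], 0], [[0, 0, -3], [0, 0, 0], 0]])

```text
time_s: 18.18
ee_pos: [0.4363, -0.0503, 0.1089]
eef_rot: [3.142, 0.0, 1.686]
force: [-1.0, 0.6, 1.5]
grip_width: 0.0001
```

jog_arm(moves=[[[0, 0, -0.5], [0, 0, 0], 0], [[0, 0, -1], [0, 0, 0], 0], [[0, 0, -1.5], [0, 0, 0], 0]])

```text
time_s: 18.43
ee_pos: [0.4365, -0.0504, 0.1079]
eef_rot: [3.141, 0.0, 1.686]
force: [-6.0, 0.1, 14.6]
grip_width: 0.0003
```

```bash
python3 - <<'E'
from h import *
S=eyes.camera("side");crop(S,"sc17",210,130,370,300,3.5)
o=ctrl.get_obs();print(o["ee_pos"],o["eef_rot"],o["force"],o["grip_width"])
E
```

```text
[ 0.4364226  -0.0503614   0.10796105] [3.14128876e+00 1.51884880e-04 1.68588913e+00] [-3.81787748  1.74975712  8.95500033] 0.0002691011346216575
```

View pics/sc17.png

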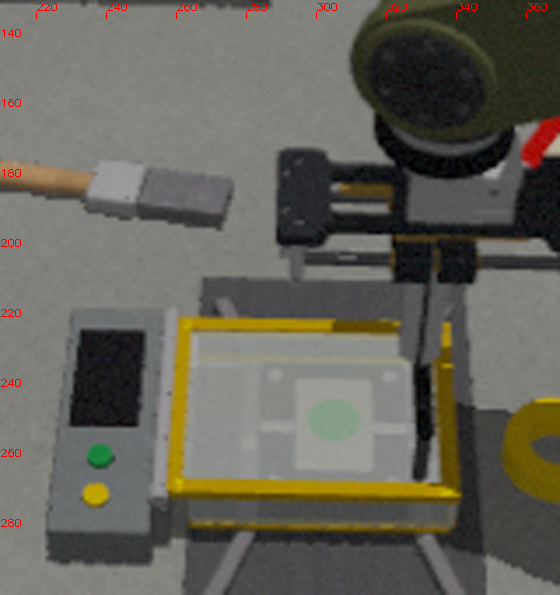

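Contact at z≈108 mm with 9–15 N matches the closed bar-top height. One more gentle press will check it's on the stop.

jog_arm(moves=[[[0, 0, -0.5], [0, 0, 0], 0], [[0, 0, -1], [0, 0, 0], 0], [[0, 0, -1], [0, 0, 0], 0]])

```text
time_s: 18.73
ee_pos: [0.4365, -0.0504, 0.1077]
eef_rot: [3.141, 0.0, 1.686]
force: [-9.5, 0.8, 21.0]
grip_width: 0.0005
```

It moved only 0.2 mm as the force rose to 21 N, so the guard is on the stop. Retreat clear of the views.

jog_arm(moves=[[[0, 0, 10], [0, 0, 0], 0], [[0, 0, 40], [0, 0, 0], 0], [[0, 0, 75], [0, 0, 0], 0], [[0, 0, 110], [0, 0, 0], 0], [[-15, -35, 120], [0, 0, 0], 0]])

```text
time_s: 19.15
ee_pos: [0.4237, -0.083, 0.2315]
eef_rot: [3.135, 0.002, 1.691]
force: [0.6, -0.6, 0.2]
grip_width: 0.0004
```

jog_arm(moves=[[[-15, -38, 0], [0, 0, 0], 0], [[-30, -76, 0], [0, 0, 0], 0], [[-45, -114, 0], [0, 0, 0], 0], [[-60, -152, 0], [0, 0, 0], 0], [[-75, -190, 0], [0, 0, 0], 0]])

```text
time_s: 19.57
ee_pos: [0.3452, -0.277, 0.2269]
eef_rot: [3.141, 0.001, 1.686]
force: [0.2, -0.0, -0.4]
grip_width: 0.0004
```

jog_arm(moves=[[[-15, -35, 0], [0, 0, 0], 0], [[-30, -70, 0], [0, 0, 0], 0], [[-45, -105, 0], [0, 0, 0], 0], [[-45, -105, 0], [0, 0, 0], 0], [[-45, -105, 0], [0, 0, 0], 0]])

```text
time_s: 19.98
ee_pos: [0.3005, -0.3814, 0.2262]
eef_rot: [-3.141, -0.001, 1.683]
force: [0.2, 0.1, 0.9]
grip_width: 0.0008
```

```bash
python3 - <<'E'
from h import *
import pickle
S=eyes.camera("side");T=eyes.camera("top");pickle.dump((S,T),open("st18.pkl","wb"))
crop(T,"tc18",170,155,360,295,4); crop(S,"sc18",210,190,350,310,5)
S0,T0=pickle.load(open("st0.pkl","rb"))
for n,a,b in(("S",S0,S),("T",T0,T)):
    for col in("pink","yellow","green"): print(n,col,[x for x in blob(a,col)],[x for x in blob(b,col)])
o=ctrl.get_obs();print(o["ee_pos"],o["force"],o["time_s"])
E
```

```text
S pink [(array([308.39, 342.  ]), np.int32(194))] [(array([308.36, 341.97]), np.int32(195))]
S yellow [(array([300.63, 241.45]), np.int32(889)), (array([363.82, 257.02]), np.int32(280)), (array([236.77, 270.85]), np.int32(39))] [(array([300.39, 248.61]), np.int32(873)), (array([369.16, 256.01]), np.int32(438)), (array([236.86, 270.61]), np.int32(36))]
S green [(array([345.98, 127.9 ]), np.int32(61)), (array([380.58, 173.28]), np.int32(76)), (array([302.76, 182.45]), np.int32(82)), (array([237.65, 258.94]), np.int32(17))] [(array([345.98, 127.9 ]), np.int32(61)), (array([378.38, 171.31]), np.int32(26)), (array([238.12, 259.06]), np.int32(16))]
T pink [(array([148.45, 255.74]), np.int32(144))] [(array([148.42, 255.77]), np.int32(145))]
T yellow [(array([206.84, 184.77]), np.int32(31)), (array([248.84, 300.82]), np.int32(440))] [(array([206.77, 184.7 ]), np.int32(30)), (array([269.32, 264.88]), np.int32(25)), (array([217.19, 272.14]), np.int32(21)), (array([249.  , 301.07]), np.int32(454))]
T green [(array([219.18, 183.59]), np.int32(17)), (array([327.22, 227.07]), np.int32(133)), (array([424.13, 264.5 ]), np.int32(135)), (array([356.28, 307.92]), np.int32(146))] [(array([219.06, 183.94]), np.int32(16)), (array([424.13, 264.5 ]), np.int32(135)), (array([356.63, 307.95]), np.int32(120))]
[ 0.30151073 -0.37986316  0.22646036] [0.06488506 0.57454405 1.05006909] 20.0833
```

View pics/tc18.png

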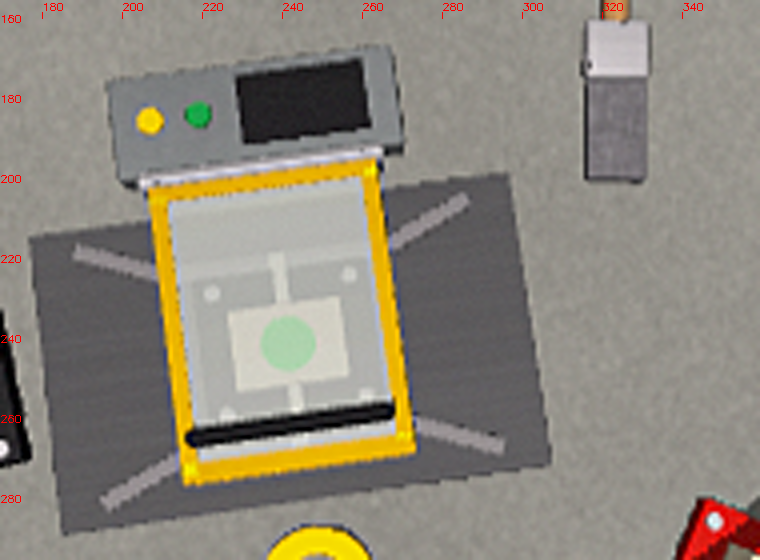

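View pics/sc18.png

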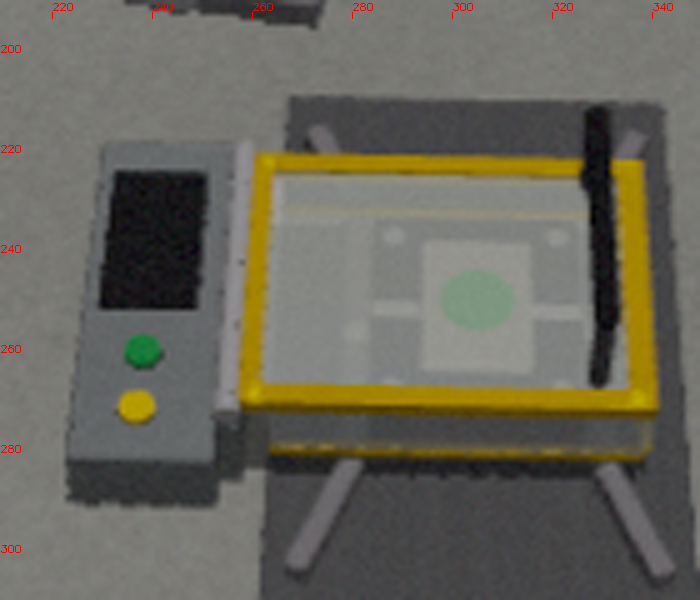

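The guard looks flat and closed: the stripe meets the rail mark in the top view at (277,262), and the dot is at (288,342). Final numeric check.

```bash
python3 - <<'E'
from h import *
import pickle
S,T=pickle.load(open("st18.pkl","rb"))
t=lambda x,y:(x/4+170-.5,y/4+155-.5);s=lambda x,y:(x/5+210-.5,y/5+190-.5)
O=np.array([.4844,-.045,0]);R=Rn.from_euler("z",.115).as_matrix();f=lambda P:(R.T@(P-O)*1000).round(1)
print("dot",f(onz(T,t(288,342),.036)),f(onz(S,s(477,300),.036)))
for p,q in(((190,439),(598,380)),((392,410),(597,112))):
    a,e=two(T,t(*p),S,s(*q));print("bar",f(a),e*1000)
for p in((278,264),(296,402)): print("stripe",f(onz(T,t(*p),.028)))
E
```

```text
dot [ 2.5 -1.2 36. ] [ 0.1 -0.5 36. ]
bar [-49.8  62.3  64.6] 1.480113833456934
bar [-50.6 -58.5 100.9] 1.767519271746448
stripe [52.3 -0.8 28. ]
stripe [-34.2  -1.1  28. ]
```

```bash
python3 -c "
from station import ctrl
print(ctrl.hand_in())"
```

```text
the job is handed in; nothing more can be done
None
```

The green-dot housing is loaded in the test station and the guard is closed. I handed the job in at about 20 s on the robot's clock; hand-in reports no verdict.

- **Guard up:** I swung it to about 1.88 rad with its bar held loosely between the fingers, and it stayed there.
- **Housing:** I gripped it by its pad and slid it along the bench into the channel without lifting it.
- **Guard down:** I lowered it slowly along its arc and pressed it onto its stop. The bar top stopped at z ≈ 108 mm and moved only 0.2 mm as the force rose to 21 N.

**Last checks:**
- The stripe is within about 1 mm of the rail marks along the channel. Across it, the dot read 2.5 mm off centre from the top camera and 0.1 mm from the side camera.
- The bar measured x ≈ −50 mm, which matches closed.
- The pink-dot housing and the blue look-alike measured as at the start in both views.
- The roll measured unchanged from the top. Its side-view position differed from the start, when the arm's shadow fell on it.
- The red look-alike agreed in the top view to within 0.4 pixel; it was partly hidden or shaded in the side view.
- The brush looked unmoved in the pictures. I did not re-check the bottle; the arm never went near it.

**Disagreements:**
- One bar end gave z = 65 mm in the two-view check, probably a wrong pixel match. The other end gave 101 mm (102 expected).
- An early colour mask of the pad was poor, so I used the dot and stripe instead.

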